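Free the clamped microplate and hold the jaw open

ROBOT

A 7-joint arm with a two-finger parallel gripper is mounted at the origin on the work surface. World frame = base frame: x ahead of the robot, y to its left, z up, the work surface at z = 0. Lengths are in mm, angles in rad, forces in N, time in s.
With the tool pointing down it reaches from about 425 to 875 mm from the base axis. Payload 8.4 kg.
Tool frame: the origin (TCP) lies at the very end of the fingers, on their centre line; the grasp point (between the pads) lies 19 mm behind it (ctrl.grasp_offset is the distance from the TCP to the grasp point, in mm); y points along the fingers, z is the direction in which the jaws open and shut, and the axes are right-handed (so a half turn about y gives the same grasp; the last joint's range is limited). The gripper opens to 87 mm and grips with 3 to 60 N. Pads are 19 mm wide; open, the fingers measure 117 mm over their backs; the gripper's body (75 mm by 190 mm) begins 51 mm behind the grasp point.
Start: joints at [1.242, 0.333, 0.04, 1.465, -0.013, 1.343, -0.059], TCP at [148.038, -632.889, 222.546] pointing down, gripper open.
Joint ranges: [-2.58, 2.58], [-0.38, 2.09], [-1.3, 1.39], [0.25, 2.4], [-1.5, 4.64], [0.08, 2.09], [-2.65, 2.65]. Speed limits (rad/s): [2.22, 2.22, 2.79, 2.79, 3.14, 3.14, 3.14].

INTERFACE

Orientations are given as a rotation vector (axis times angle).
In Python, from rig import ctrl gives the robot as it stands.
- The arm moves only by the tool drive_tool, never from a script. Its argument "targets" is a list of rows, each a list of 5 numbers: the shift along the world's x, y, z in cm, then the turn about the world's z in rad, then the finger opening in cm, from 0 to 8.7. In form: [[tx, ty, tz, twist, gripper], ...]. A call has 1 to 20 rows; each row shifts and turns the commanded pose from where the row before left it; what a row does not reach is not made up. A row lasts 1/10 s, in which the tool goes at most 50 mm and 8.59 degrees, less where a joint would pass 70% of its speed; a pose out of reach is approached as far as the arm can. A call with a gripper value outside its range is refused whole. The fingers move at their own pace and stop on an object; "newtons" is the grip in N (left out, the last holds). Time passes only in rows, so rows that do not move let the fingers close. It gives the time, the measured TCP pose, the force and the opening at its end, in the units of the state.
- ctrl.state(): the state, without advancing time (a new reading comes with each control period).
- ctrl.camera(name): name is "scene" or "top" or "wrist"; returns a dict with "img" (400x640x3 uint8, blue, green, red), "range_z" (400x640 float32, mm along the optical axis (not along the pixel's ray), 0 where there is no reading), "vfov" (degrees; the focal length in pixels is half the picture's height over the tangent of half this angle, whatever the lens; pixels are square), "cx", "cy" (the principal point, pixels), "rvec" (rotation vector, rad) and "tvec" (3), from world to camera coordinates, as OpenCV has them. Camera axes: x right, y down, z forward; pixel columns grow to the right and rows downward; lengths in mm; the calibration is good to about 2 mm. The wrist camera is an equidistant fisheye: a pixel r from the principal point sees the ray r / f radians off the axis. A picture is of the moment at which its call begins.
- ctrl.close_job(): hands the job in, once; it reports no verdict.
Trained networks look in a picture, given as the dict that the camera call returned (one of the last four; its "shot" number tells which), for a name from the list of things; names that differ only in an ending like _2 or _b are one class to them, and where a whole thing is asked for, a point or a joint stands for the part that bears it (a point fixed in the world has none). Each returns a list of dicts, best first, with "score" (0 to 1); they miss things now and then, are a little off and sometimes report something else, mostly with a low value. They report only what shows in the picture. A call takes as long as a camera call.
- ctrl.recognise(picture, query): "xyz" ([x, y, z] in mm, in the coordinates of the camera as it stood for that picture, good to about 4 mm: the middle of the surface that is visible of it).
The state is a dict: "t": time; "qpos": joint angles; "dq": joint speeds; "joint_torque": joint torques, N m; "tcp_pos": TCP position; "tcp_rot": TCP orientation; "ft_force": force on the tool from outside, world axes, zero at the start; "moment": the same for the moment, N m; "gripper_width": finger opening in mm.
Only numpy, scipy, OpenCV 4.12 (cv2) and the standard library are available. Lean on these libraries where they do the work, as an engineer would, in place of code of your own. Each camera call takes 0.05 s, during which the arm holds its last target. There are 200 camera calls.

TASK

Unlock the plate nest by turning its captive hex lock nut by hand about a quarter turn anticlockwise (seen from above), up to its stop. Then draw the spring-return jaw slide out by its T-handle until the slide's pointer lines up with the point of the rider on the scale, and keep it there, so that a colleague can lift the microplate out. Finish while still holding the handle at the mark: do not let go; leave the microplate in its nest and the bottle, tip box and tube rack where they are.

Things in the scene. Friction and masses are not known exactly. Their poses are not given: they have to be found in the camera images.
- nest: Fixed flat aluminium plate nest, 170 x 370 x 20 mm, top face 20 mm above the bench. Origin: on the bench, on the slide's centre line; the base reaches from y = -200 to +170 mm and x = -85 to +85 mm in its own axes. The microplate lies at +y; the slide is drawn out along its own -y. Its yaw on the bench varies.
- nut_grip (a point): Centre of the captive hex lock nut at the height to grip, 53 mm above the bench, at nest x = -50, y = -115 mm; vertical axis. Plain steel hexagon, 30 mm across flats, 33 to 69 mm above the bench (a 14 mm stud end stands 5 mm higher). The axes turn with the nut: pairs of flats face along its y and along 60 degrees either side of y; +x points to the flat cut of the flange below.
- locknut (a joint): Nut angle in rad, growing anticlockwise seen from above; at 0 the nut's x is the nest's -y. Starts at 0 to 0.35: the round of its D-shaped flange (radius 30 mm, 20 to 30 mm above the bench) blocks a lug on the slide. Near 1.57 the flange's flat faces the slide (nest +x) and frees it (from about 1.25); stop at 1.62. Resists with 0.08 N m, stays where left, does not rise.
- slide (a joint): How far the jaw slide is drawn out along the nest's -y, in m: 0 at rest (spring home), end of travel 0.075. Spring: about 6 N at 0, rising 1.2 N per cm; it springs back when let go. While the nut is locked it moves only about 2 mm.
- handle_grip (a point): Centre of the black T-handle's crossbar on the slide, 71 mm above the bench, on the slide's centre line. Crossbar 70 mm along x, 14 mm along y, 24 mm high (61 to 85 mm above the bench), on a stem 24 x 12 mm. Axes as the nest's; it travels along -y; from its rest at nest y = -20 mm.
- pointer (a point): Tip of the small dark steel pointer that sticks out sideways (nest +x) from the slide, 27 mm above the bench; it moves with the slide; axes as the nest's.
- mark (a point): Tip of the dark steel rider, an 18 x 16 x 18 mm block with a point towards the slide, fixed on the white scale strip at the nest's +x edge, 29 mm above the bench; axes as the nest's. The pointer is at the mark when both have the same y in the nest's axes. It asks for 30 to 55 mm of slide travel, different each time.
- plate: Loose white microplate, 128 x 85 x 14 mm, lying in the nest between jaw and end stop; origin at the centre of its underside. Stays there.
- bottle: Loose reagent bottle, 50 mm diameter, 100 mm high, origin at the centre of its underside. Leave alone.
- tipbox: Loose pipette tip box, 85 x 125 x 62 mm, origin at the centre of its underside. Leave alone.
- rack: Loose yellow tube rack, 50 x 160 x 35 mm, with capped tubes to 53 mm, beyond the nest; origin at the centre of its underside. Leave alone.

How it is judged (in metres and radians):
On the way, in this order (a step that is already met when the one before it is completed fails the run):
1. the lock nut is turned about a quarter turn anticlockwise, the slide still home (value of joint locknut above 1.3 rad and value of joint slide below 0.01 m), for 0.2 s.
2. the slide is held by its handle with the pointer at the mark (y of pointer in the frame of mark between -0.006 and 0.006 m and contact force between the fingers and slide above 2 N), for 0.5 s.
At the end, for the whole second after the job is handed in: The lock nut is unlocked (joint above 1.2 rad), the slide stands still with its pointer within 6 mm of the mark along the slide, the fingers still hold the slide by its handle (over 2 N of contact), and the microplate lies within 10 mm of where it was (all of step 2 and velocity of joint slide between -0.01 and 0.01 m/s and value of joint locknut above 1.2 rad and distance of plate from where it was at the start of the episode below 0.01 m); the arm keeps its last pose, push and grip.
It fails at once if the microplate is shifted by more than 15 mm (distance of plate from where it was at the start of the episode above 0.015 m).
It fails at once if the bottle, tip box or tube rack is pushed by more than 20 mm (distance of any of bottle, tipbox, rack from where it was at the start of the episode above 0.02 m).
It also fails if it takes over 38 s, if anything falls off the work surface, if the arm or the gripper's body presses on something with over 40 N, if the wrist force passes 120 N, or if a joint passes its speed limit or range.

## Working session

There is one attempt and no reset: what is moved stays moved. The work goes in short steps, Python scripts to look and compute and a tool call to move; the robot and the scene stay as the last step left them, time stands still between calls to the robot, and variables do not carry over. Pictures are saved under pics/ and viewed, about 8 in all and at most 12, crops included, and the job is handed in when it is done.

Besides the shell and the picture viewer there is one more tool, called as name([rows], argument=value, ...), one row to a line, values as JSON. drive_tool: Moves the arm, as the interface text tells. Its arguments: {"type":"object","properties":{"targets":{"type":"array","items":{"type":"array","items":{"type":"number"}}},"newtons":{"type":"number"}},"required":["targets"]}

```bash
mkdir -p pics; cat > h.py <<'E'
import numpy as np, cv2
from rig import ctrl
def toworld(p,c):
    R=cv2.Rodrigues(np.array(c["rvec"],float))[0]; return R.T@(np.array(p,float)-np.array(c["tvec"],float).ravel())
def rec(c,q,n=2):
    for d in ctrl.recognise(c,q)[:n]: print(q,round(d["score"],2),np.round(toworld(d["xyz"],c),1))
def cloud(c):
    H,W=c["range_z"].shape; f=H/2/np.tan(np.radians(c["vfov"])/2)
    v,u=np.mgrid[:H,:W]; z=c["range_z"]
    P=np.dstack([(u-c["cx"])*z/f,(v-c["cy"])*z/f,z]).reshape(-1,3)
    R=cv2.Rodrigues(np.array(c["rvec"],float))[0]
    return ((P-np.array(c["tvec"]).ravel())@R).reshape(H,W,3)
E
python3 - <<'E'
from h import *
for n in ["top","scene"]:
    c=ctrl.camera(n); cv2.imwrite(f"pics/{n}0.png",c["img"])
    print(n,c["vfov"],toworld([0,0,0],c))
    for q in ["nest","nut_grip","locknut","handle_grip","pointer","mark","plate","bottle","tipbox","rack","slide"]: rec(c,q)
s=ctrl.state(); print(s)
E
```

```text
top 54.95298699609198 [ 519.47208175   88.68660243 1104.7386348 ]
nest 0.78 [567.5  28.9  22.9]
nest 0.7 [630.2 166.9  31.7]
nut_grip 0.52 [502.6 -11.8  29.5]
locknut 0.8 [505.4  -7.7  30.5]
handle_grip 0.72 [580.5  49.   30.4]
pointer 0.82 [582.4  48.3  31.8]
plate 0.97 [629.7 168.5  30.4]
bottle 0.89 [ 482.2 -172.9   71.9]
bottle 0.65 [676.5 309.8  62.5]
tipbox 0.81 [674.3 312.   62.7]
rack 0.66 [715.5  22.8  35.7]
slide 0.8 [584.5  49.4  32.9]
scene 47.68592500224874 [ 955.22792707 -492.09522154  770.56233139]
nest 0.78 [581.4  -1.9  20.5]
nest 0.2 [ 496.  -193.2   61.1]
nut_grip 0.73 [513.9 -25.5  43.9]
locknut 0.56 [512.7 -21.8  45.8]
handle_grip 0.95 [582.2  38.1  24.5]
pointer 0.93 [584.3  41.7  22.4]
mark 0.61 [608.  -81.9  39.6]
plate 0.66 [638.8 158.4  31.9]
bottle 0.58 [ 494.  -194.3   60.8]
tipbox 0.84 [692.3 287.7  58.9]
rack 0.64 [723.6   9.   33.7]
slide 0.6 [587.   40.4  30.9]
{'t': 1.2, 'qpos': array([ 1.24179249,  0.33319192,  0.03988143,  1.4653875 , -0.01340523,
        1.3433044 , -0.05851637]), 'dq': array([ 0.00093321,  0.00141255, -0.0005434 ,  0.00061724, -0.00039346,
        0.00051794,  0.00026587]), 'joint_torque': array([-5.01338600e-04, -6.56123114e+01,  1.33258995e+00, -4.04062665e+01,
       -5.99332131e-02,  3.47421330e-02,  6.72745273e-06]), 'tcp_pos': array([ 148.05712814, -632.88855663,  222.55698278]), 'tcp_rot': array([-0.24227891,  2.09972701, -2.09966653]), 'ft_force': array([0.08205002, 0.6795009 , 0.05824877]), 'moment': array([-0.00895522,  0.01290845, -0.01395046]), 'gripper_width': 87.06270475883593}
```

View images.

View pics/top0.png

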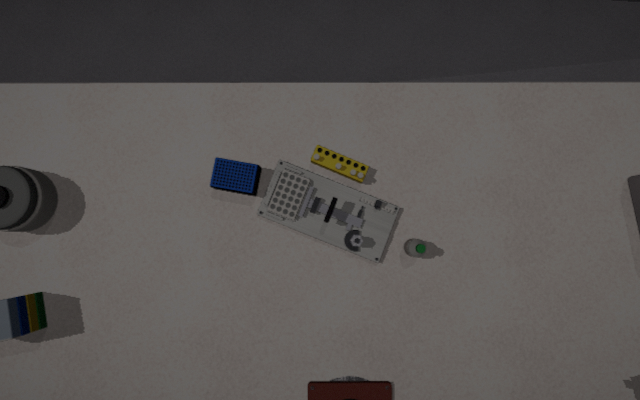

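View pics/scene0.png

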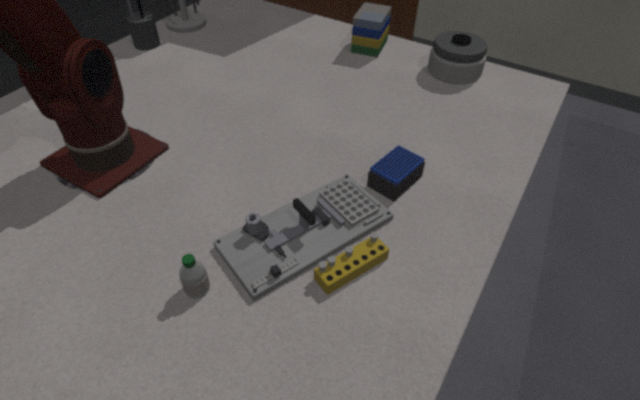

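```bash
python3 - <<'E'
from h import *
c=ctrl.camera("top"); P=cloud(c); img=c["img"]
np.savez("top.npz",P=P,img=img)
m=((P[...,2]>12)&(c["range_z"]>0)); m[:140]=0;m[270:]=0;m[:,:200]=0;m[:,:][:,430:]=0
n,l,st,ce=cv2.connectedComponentsWithStats(m.astype(np.uint8))
for i in range(1,n):
    if st[i,4]<60: continue
    Q=P[l==i]; r=cv2.minAreaRect(Q[:,:2].astype(np.float32)); print(st[i],r,Q[:,2].min().round(),np.median(Q[:,2]).round(1),Q[:,2].max().round())
big=1+np.argmax(st[1:,4])
b=(P[...,2]>60)&(l==big)
for lo,hi,reg in [(45,95,"high")]:
    mm=((P[...,2]>lo)&(P[...,2]<hi)&(l==big)).astype(np.uint8)
    n2,l2,s2,_=cv2.connectedComponentsWithStats(mm)
    for j in range(1,n2):
        if s2[j,4]>5: Q=P[l2==j]; print(s2[j],cv2.minAreaRect(Q[:,:2].astype(np.float32)),Q.mean(0).round(1))
cv2.imwrite("pics/top1.png",cv2.convertScaleAbs(cv2.resize(img[150:275,245:415],None,fx=4.5,fy=4.5,interpolation=cv2.INTER_CUBIC),alpha=1.5))
E
```

```text
[ 311  145   58   38 1059] ((719.5668334960938, 24.79206085205078), (160.1348419189453, 51.084285736083984), 66.53141021728516) 12.0 36.9 60.0
[ 210  158   52   38 1468] ((682.01025390625, 314.54705810546875), (122.2590560913086, 85.26326751708984), 79.65584564208984) 12.0 63.7 70.0
[ 257  160  143  103 7815] ((587.2534790039062, 56.71049499511719), (370.59375, 170.33657836914062), 68.11847686767578) 14.0 23.4 91.0
[404 239  23  19 337] ((482.22760009765625, -178.93704223632812), (49.24652099609375, 47.314640045166016), 38.572174072265625) 13.0 70.6 107.0
[324 197  14  26 138] ((584.9354858398438, 52.367347717285156), (13.81743049621582, 69.16387176513672), 67.96446228027344) [584.2  52.8  86.4]
[350 235  14  12 122] ((503.4761657714844, -16.678653717041016), (32.59916305541992, 29.823415756225586), 25.12506103515625) [503.8 -16.1  70. ]
```

View pics/top1.png

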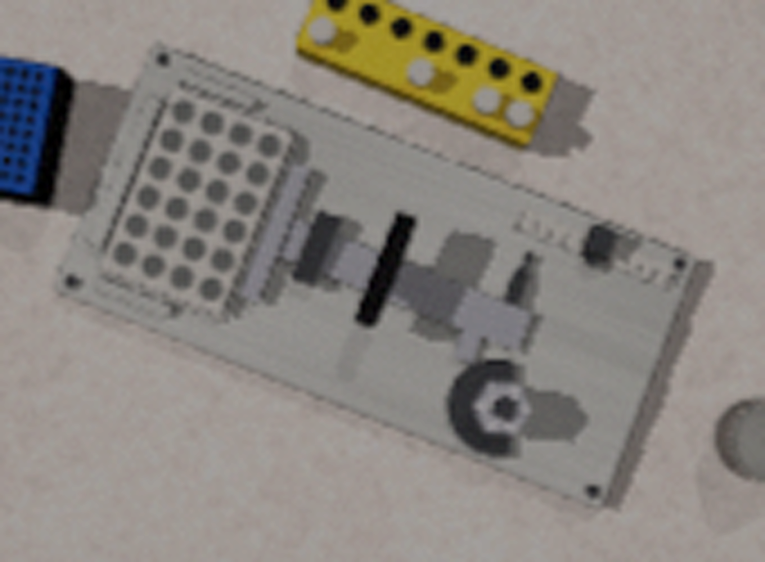

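```bash
python3 - <<'E'
from h import *
R=cv2.Rodrigues(ctrl.state()["tcp_rot"])[0]; print(R.round(3), np.degrees(np.arctan2(R[1,2],R[0,2])))
d=np.load("top.npz"); P=d["P"].reshape(-1,3); img=d["img"].reshape(-1,3)
a=np.radians(-21.9); X=np.array([np.cos(a),np.sin(a)]); Y=np.array([-X[1],X[0]]); O=np.array([592.8,70.6])
q=np.c_[(P[:,:2]-O)@X,(P[:,:2]-O)@Y,P[:,2]]
s=(abs(q[:,0])<15)&(q[:,1]>-150)&(q[:,1]<60)
for y in range(-150,60,10):
    k=s&(abs(q[:,1]-y)<5); print(y,q[k,2].max().round(),end="; ")
# dark rider / pointer pixels
dark=img.sum(1)<270
k=dark&(q[:,0]>15)&(q[:,0]<85)&(q[:,1]<-60)&(q[:,1]>-200)&(q[:,2]>20)
print(); print(np.c_[q[k],img[k].sum(1)].round().astype(int)[::2].tolist())
E
```

```text
[[-0.974 -0.     0.228]
 [-0.228  0.    -0.974]
 [ 0.    -1.    -0.   ]] -76.83633007158092
-150 24.0; -140 25.0; -130 26.0; -120 26.0; -110 34.0; -100 35.0; -90 34.0; -80 35.0; -70 33.0; -60 35.0; -50 35.0; -40 38.0; -30 90.0; -20 91.0; -10 90.0; 0 35.0; 10 34.0; 20 43.0; 30 45.0; 40 36.0; 50 40.0; 
[[84, -69, 22, 245], [83, -75, 23, 222], [82, -81, 25, 264], [83, -97, 21, 264], [83, -106, 23, 233], [83, -112, 21, 250], [68, -84, 21, 262], [82, -118, 23, 265], [65, -85, 24, 263], [82, -127, 22, 247], [66, -94, 24, 269], [80, -128, 22, 257], [82, -134, 21, 233], [59, -85, 22, 219], [63, -95, 27, 267], [77, -129, 22, 164], [76, -132, 42, 110], [81, -140, 23, 207], [83, -145, 21, 205], [48, -65, 22, 267], [58, -91, 25, 253], [60, -95, 31, 268], [63, -104, 26, 265], [71, -124, 30, 268], [73, -129, 35, 95], [73, -133, 44, 97], [76, -138, 44, 110], [81, -148, 25, 239], [43, -60, 27, 188], [45, -65, 25, 218], [48, -71, 23, 264], [57, -95, 20, 267], [59, -99, 27, 269], [62, -107, 26, 235], [65, -117, 31, 265], [70, -128, 24, 171], [70, -131, 43, 94], [72, -136, 44, 97], [74, -141, 45, 110],
[... 3728 characters left out ...]
, 269], [47, -183, 21, 264], [50, -191, 21, 265], [52, -196, 21, 237], [16, -113, 23, 225], [35, -161, 22, 267], [37, -166, 21, 264], [42, -179, 23, 267], [45, -187, 22, 264], [48, -195, 22, 257], [31, -159, 22, 269], [34, -166, 25, 266], [38, -177, 23, 266], [42, -188, 23, 266], [45, -193, 21, 267], [46, -198, 24, 189], [33, -171, 21, 264], [36, -178, 21, 264], [38, -183, 22, 267], [41, -191, 21, 266], [43, -196, 22, 226], [32, -177, 22, 269], [34, -182, 22, 262], [39, -195, 23, 252], [31, -180, 22, 269], [33, -186, 21, 263], [31, -188, 26, 262], [34, -197, 22, 224], [25, -182, 24, 263], [31, -197, 25, 196], [28, -197, 20, 236], [16, -173, 24, 269], [22, -196, 21, 252], [15, -195, 22, 257]]
```

drive_tool([
  [4.2,3,0,0,8.7],
  [4.2,3,0,0,8.7],
  [4.2,3,0,0,8.7],
  [4.2,3,0,0,8.7],
  [4.2,3,0,0,8.7],
  [4.2,3,0,0,8.7],
  [1,4.3,0,0,8.7],
  [1,4.3,0,0,8.7],
  [1,4.3,0,0,8.7],
  [1,4.3,0,0,8.7],
  [1,4.3,0,0,8.7],
  [1,4.3,0,0,8.7],
  [1,4.3,0,0,8.7],
  [1,4.3,0,0,8.7],
  [1,4.3,0,0,8.7],
  [1,4.3,0,0,8.7],
])

```text
t: 2.85
tcp_pos: [492.3, -26.8, 222.9]
tcp_rot: [-0.241, 2.099, -2.1]
ft_force: [0.7, 0.3, 0.8]
gripper_width: 86.8
```

drive_tool([
  [1.1,1.0,-2,0.1,8.7],
  [0,0,-3,0.1,8.7],
  [0,0,-2,0,8.7],
  [0,0,0,0,8.7],
  [0,0,0,0,8.7],
])

```text
t: 3.35
tcp_pos: [503.3, -18.6, 153.1]
tcp_rot: [-0.433, 1.984, -1.984]
ft_force: [0.4, 0.1, 0.8]
gripper_width: 86.9
```

```bash
python3 - <<'E'
from h import *
s=ctrl.state(); R=cv2.Rodrigues(s["tcp_rot"])[0]; print(s["qpos"].round(2),s["tcp_pos"], np.degrees(np.arctan2(R[1,2],R[0,2])))
c=ctrl.camera("wrist"); np.save("w1.npy",c,allow_pickle=True)
for q in ["locknut","mark","pointer","handle_grip"]: rec(c,q,1)
cv2.imwrite("pics/w1.png",cv2.convertScaleAbs(c["img"],alpha=1.4)); print(c["vfov"],c["cx"],c["cy"],toworld([0,0,0],c))
E
```

```text
[ 0.44  0.12 -0.52  1.88  0.07  1.15 -1.25] [503.25358458 -18.55268796 153.09809059] -65.40560123348423
locknut 0.55 [512.5  -7.6  46.6]
mark 0.59 [512.4 -11.1  50.8]
pointer 0.67 [581.5  42.1  28.6]
handle_grip 0.86 [578.3  48.   27.9]
65.70646984690485 320.9643292416516 197.73253769707054 [578.65211129  16.93729082 315.91699689]
```

View pics/w1.png

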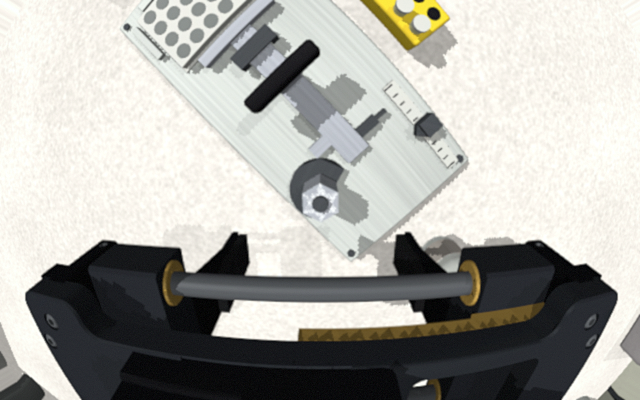

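```bash
cat >> h.py <<'E'
O=np.array([592.8,70.6]); a=np.radians(-21.9); X=np.array([np.cos(a),np.sin(a)]); Y=np.array([-X[1],X[0]])
def fcloud(c):
    H,W=c["range_z"].shape; f=H/2/np.tan(np.radians(c["vfov"])/2)
    v,u=np.mgrid[:H,:W]; dx=u-c["cx"]; dy=v-c["cy"]; r=np.hypot(dx,dy)+1e-9; z=c["range_z"]
    k=np.tan(np.minimum(r/f,1.4))/r
    R=cv2.Rodrigues(np.array(c["rvec"],float))[0]
    return ((np.dstack([dx*k*z,dy*k*z,z]).reshape(-1,3)-np.array(c["tvec"]).ravel())@R).reshape(H,W,3)
def nest(P): return np.dstack([(P[...,:2]-O)@X,(P[...,:2]-O)@Y,P[...,2]])
def rectify(c,P,N):  # nest-frame orthophoto, 2 px/mm
    img=np.zeros((440,400,3),np.uint8); zz=np.zeros((440,400))
    return img
E
python3 - <<'E'
from h import *
c=np.load("w1.npy",allow_pickle=True).item(); P=fcloud(c); N=nest(P); g=c["img"].astype(int).sum(2)
v,u=np.mgrid[:400,:640]; ok=(v<230)
m=ok&(N[...,2]>60)&(abs(N[...,0]+50)<30)&(abs(N[...,1]+115)<30)
n,l,st,_=cv2.connectedComponentsWithStats(m.astype(np.uint8)); i=1+np.argmax(st[1:,4]); Q=P[l==i]
print("nut",st[i],cv2.minAreaRect(Q[:,:2].astype(np.float32)),Q.mean(0))
# hex orientation: 6-fold fit with support function
h=Q[:,:2]-cv2.minEnclosingCircle(Q[:,:2].astype(np.float32))[0]
w=[(np.ptp(h@[np.cos(t),np.sin(t)])) for t in np.radians(range(0,180,5))]; print(np.round(w,1).tolist())
m=ok&(N[...,2]>60)&(abs(N[...,0])<45)&(abs(N[...,1]+20)<40); Q=P[m]; print("handle",cv2.minAreaRect(Q[:,:2].astype(np.float32)),N[m].mean(0))
m=ok&(N[...,2]>28)&(N[...,0]>45)&(N[...,0]<85)&(N[...,1]<-80)&(N[...,1]>-180); print("rider",N[m].min(0),N[m].max(0)); Q=N[m]; print(Q[Q[:,0]<np.percentile(Q[:,0],5)].mean(0))
m=ok&(N[...,2]>24)&(g<330)&(N[...,0]>22)&(N[...,0]<55)&(N[...,1]<-85)&(N[...,1]>-115); Q=N[m]; print("pointer",Q.min(0),Q.max(0),Q[Q[:,0]>np.percentile(Q[:,0],90)].mean(0))
m=ok&(N[...,2]>13)&(P[...,0]<700); Q=P[m]
cv2.imwrite("pics/w1c.png",cv2.resize(c["img"][75:235,270:480],None,fx=3.7,fy=3.7,interpolation=cv2.INTER_CUBIC))
E
```

```text
nut [ 302  180   37   43 1160] ((504.01251220703125, -16.200584411621094), (35.00020217895508, 30.31494903564453), 24.904827117919922) [505.48630871 -15.6044756   70.18656833]
[31.7, 32.9, 33.8, 34.4, 34.8, 35.0, 34.9, 34.6, 34.0, 33.1, 32.0, 30.8, 31.3, 32.4, 33.2, 33.9, 34.4, 34.6, 34.5, 34.1, 33.5, 32.7, 31.6, 30.3, 31.1, 32.3, 33.2, 33.9, 34.4, 34.6, 34.5, 34.2, 33.6, 32.8, 31.7, 31.2]
handle ((585.8623657226562, 53.045494079589844), (50.256710052490234, 60.52195358276367), 31.742408752441406) [  1.64741034 -28.14147773 138.51144113]
rider [  45.39106731 -143.95126048   28.02244643] [ 78.4425851  -96.41178387  44.78247912]
[  50.80011963 -120.7300351    32.15607563]
pointer [  22.00081419 -103.72717073   24.8196767 ] [ 46.89035991 -93.08132761  32.62188143] [ 44.70759829 -98.29773408  30.27849658]
```

View pics/w1c.png

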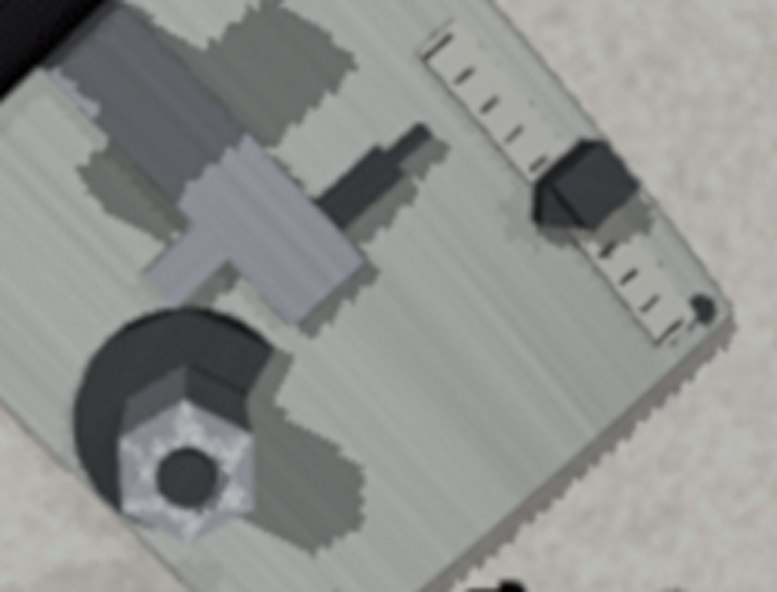

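drive_tool([
  [0.1,0.2,-3,0,8.7],
  [0,0,-3,0,8.7],
  [0,0,-3,0,8.7],
  [0,0,-2,0,8.7],
  [0,0,-0.9,0,8.7],
  [0,0,0,0,8.7],
  [0,0,0,0,2.5],
  [0,0,0,0,2.5],
  [0,0,0,0,2.5],
  [0,0,0,0,2.5],
  [0,0,0,0,2.5],
  [0,0,0,0,2.5],
], newtons=30)

```text
t: 4.8
tcp_pos: [504.2, -16.5, 33.7]
tcp_rot: [-0.433, 1.984, -1.984]
ft_force: [-0.3, -0.4, -0.8]
gripper_width: 46.9
```

Still closing; a bit more before turning.

drive_tool([
  [0,0,0,0,2.5],
  [0,0,0,0,2.5],
  [0,0,0,0,2.5],
  [0,0,0,0,2.5],
  [0,0,0,0,2.5],
  [0,0,0,0,2.5],
])

```text
t: 5.4
tcp_pos: [504.4, -17.1, 33.6]
tcp_rot: [-0.432, 1.984, -1.985]
ft_force: [2.8, -4.1, -1.7]
gripper_width: 30.1
```

drive_tool([
  [0,0,0,0.12,2.5],
  [0,0,0,0.12,2.5],
  [0,0,0,0.12,2.5],
  [0,0,0,0.12,2.5],
  [0,0,0,0.12,2.5],
  [0,0,0,0.12,2.5],
  [0,0,0,0.12,2.5],
  [0,0,0,0.12,2.5],
  [0,0,0,0.12,2.5],
  [0,0,0,0.1,2.5],
  [0,0,0,0.06,2.5],
  [0,0,0,0,2.5],
])

```text
t: 6.6
tcp_pos: [504.0, -16.8, 33.6]
tcp_rot: [-1.255, 1.136, -1.135]
ft_force: [-0.7, -3.5, 1.4]
gripper_width: 29.5
```

```bash
python3 - <<'E'
from h import *
s=ctrl.state(); R=cv2.Rodrigues(s["tcp_rot"])[0]; print(s["qpos"].round(2),s["moment"],s["ft_force"], np.degrees(np.arctan2(R[1,2],R[0,2])))
E
```

```text
[ 0.57  0.31 -0.71  1.99  0.25  0.93 -0.16] [-0.76430151 -0.04337684  0.07169734] [-0.73076798 -3.4507768   1.41855955] 5.705569919086803
```

drive_tool([
  [0,0,0,0.06,2.5],
  [0,0,0,0,2.5],
  [0,0,0,0,2.5],
  [0,0,0,0,6],
  [0,0,0,0,6],
  [0,0,0,0,6],
  [0,0,0,0,6],
  [0,0,0,0,6],
  [0,0,4,0,6],
  [0,0,4,0,6],
  [0,0,2.5,0.12,6],
  [2,1.7,0,0.14,6],
  [2,1.7,0,0.14,6],
  [2,1.7,0,0.14,6],
  [2.1,1.8,0,0.14,6],
  [0,0,0,0.14,6],
  [0,0,0,0.14,6],
  [0,0,0,0.06,6],
  [0,0,0,0,6],
  [0,0,0,0,6],
])

```text
t: 8.6
tcp_pos: [585.1, 52.4, 138.4]
tcp_rot: [-1.549, 0.309, -0.309]
ft_force: [0.3, -0.5, 0.7]
gripper_width: 59.8
```

```bash
python3 - <<'E'
from h import *
s=ctrl.state(); R=cv2.Rodrigues(s["tcp_rot"])[0]; print(s["qpos"].round(2),s["tcp_pos"],s["gripper_width"], np.degrees(np.arctan2(R[1,2],R[0,2])))
c=ctrl.camera("wrist"); np.save("w2.npy",c,allow_pickle=True); P=fcloud(c); N=nest(P)
t=ctrl.camera("top"); np.save("t2.npy",t,allow_pickle=True)
cv2.imwrite("pics/w2.png",c["img"])
m=(N[...,2]>60)&(N[...,2]<90)&(abs(N[...,0]+50)<20)&(abs(N[...,1]+115)<20); print("nut",cv2.minAreaRect(P[m][:,:2].astype(np.float32)))
m=(N[...,2]>75)&(N[...,2]<92)&(abs(N[...,0])<45)&(abs(N[...,1]+20)<20); print("handle",m.sum(),cv2.minAreaRect(P[m][:,:2].astype(np.float32)))
E
```

```text
[ 0.57  0.41 -0.91  1.69  0.34  1.21  0.75] [585.09567557  52.39613464 138.43528017] 59.82131356111129 67.412034955421
nut ((504.0303039550781, -15.809776306152344), (30.366472244262695, 34.780845642089844), 9.78400707244873)
handle 1622 ((585.5464477539062, 53.563804626464844), (13.778745651245117, 70.26229095458984), 68.05303955078125)
```

View pics/w2.png

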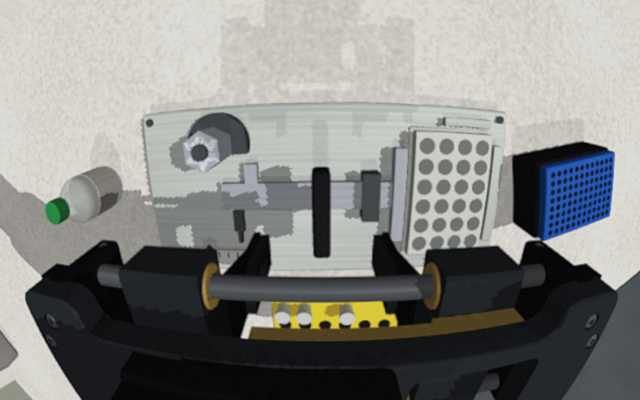

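drive_tool([
  [0,0.1,-3,0,6],
  [0,0,-3,0,6],
  [0,0,-1.6,0,6],
  [0,0,-1,0,6],
  [0,0,0,0,1],
  [0,0,0,0,1],
  [0,0,0,0,1],
  [0,0,0,0,1],
  [0,0,0,0,1],
  [0,0,0,0,1],
  [0,0,0,0,1],
  [0,0,0,0,1],
  [0,0,0,0,1],
  [0,0,0,0,1],
  [0,0,0,0,1],
], newtons=40)

```text
t: 10.2
tcp_pos: [584.9, 52.6, 52.7]
tcp_rot: [-1.55, 0.308, -0.308]
ft_force: [-3.7, -5.7, 5.5]
gripper_width: 13.9
```

```bash
python3 - <<'E'
from h import *
for n,F in [("w1",fcloud),("t2",cloud)]:
    c=np.load(n+".npy",allow_pickle=True).item(); N=nest(F(c)); g=c["img"].astype(int).sum(2)
    m=(N[...,2]>35)&(N[...,2]<55)&(N[...,0]>52)&(N[...,0]<85)&(N[...,1]<-115)&(N[...,1]>-165)
    if n=="w1": m[230:]=0
    r=cv2.minAreaRect(N[m][:,:2].astype(np.float32)); print(n,m.sum(),r,np.percentile(N[m],[2,50,98],axis=0).round(1).tolist())
    m=(N[...,2]>24)&(g<(330 if n=="w1" else 200))&(N[...,0]>33)&(N[...,0]<55)&(abs(N[...,1]+98)<14); print(m.sum(),np.percentile(N[m],[2,50,98],axis=0).round(1).tolist() if m.any() else 0)
# pixel rays in w1: rider tip, pointer tip
c=np.load("w1.npy",allow_pickle=True).item(); f=200/np.tan(np.radians(c["vfov"])/2); R=cv2.Rodrigues(c["rvec"])[0]; C=toworld([0,0,0],c)
for nm,px,py,z in [("ridertop",540,187,38),("riderbot",538,224,20),("pointer",426,128,30)]:
    d=np.array([270+px/3.7-c["cx"],75+py/3.7-c["cy"]]); r=np.hypot(*d); th=r/f
    w=R.T@np.r_[d/r*np.sin(th),np.cos(th)]; p=C+w*(z-C[2])/w[2]; print(nm,nest(p[None,None])[0,0].round(1))
E
```

```text
w1 387 ((65.45779418945312, -135.82887268066406), (25.859994888305664, 16.201478958129883), 0.635922372341156) [[56.8, -143.2, 35.3], [67.6, -134.9, 42.2], [77.2, -128.0, 44.1]]
84 [[33.3, -102.4, 27.8], [39.5, -98.3, 30.7], [46.3, -93.7, 32.3]]Traceback (most recent call last):
  File "<stdin>", line 6, in <module>
    return _quantile_unchecked(
        a, q, axis, out, overwrite_input, method, keepdims, weights)
    return _ureduce(a,
                    func=_quantile_ureduce_func,
    ...<5 lines>...
                    overwrite_input=overwrite_input,
                    method=method)
    r = func(a, **kwargs)
    result = _quantile(arr,
                       quantiles=q,
    ...<2 lines>...
                       out=out,
                       weights=wgt)
    slices_having_nans = np.isnan(arr[-1, ...])
                                  ~~~^^^^^^^^^
IndexError: index -1 is out of bounds for axis 0 with size 0
```

drive_tool([
  [-0.14,-0.35,0,0,1],
  [-0.21,-0.53,0,0,1],
  [-0.21,-0.53,0,0,1],
  [-0.21,-0.53,0,0,1],
  [-0.21,-0.53,0,0,1],
  [-0.21,-0.53,0,0,1],
  [-0.14,-0.35,0,0,1],
  [-0.09,-0.18,0,0,1],
  [0,0,0,0,1],
  [0,0,0,0,1],
])

```text
t: 11.2
tcp_pos: [572.3, 21.1, 52.7]
tcp_rot: [-1.544, 0.304, -0.308]
ft_force: [6.3, 8.2, -7.1]
gripper_width: 13.5
```

```bash
python3 - <<'E'
from h import *
s=ctrl.state(); print(s["t"],s["tcp_pos"],s["gripper_width"],s["ft_force"], "travel",(np.array([584.9,52.6])-s["tcp_pos"][:2])@Y)
I=[]
for n in ["wrist","scene","top"]:
    c=ctrl.camera(n); np.save(n+"3.npy",c,allow_pickle=True); I.append(c["img"])
b=[cv2.resize(I[0][90:290,160:460],(600,400)),cv2.resize(I[1][200:300,205:355],(400,266),interpolation=cv2.INTER_CUBIC),cv2.resize(I[2][175:270,320:420],(280,266),interpolation=cv2.INTER_CUBIC)]
cv2.imwrite("pics/p3.png",np.vstack([cv2.copyMakeBorder(b[0],0,0,0,80,0),np.hstack(b[1:])])[:600] if 0 else np.vstack([cv2.resize(cv2.copyMakeBorder(b[0],0,0,0,80,0),(560,330)),cv2.resize(np.hstack(b[1:]),(560,219))]))
E
```

```text
11.2 [572.27386685  21.11463818  52.71833882] 13.479472639649593 [ 6.30220089  8.22042016 -7.06309141] travel 33.922653573411445
```

View pics/p3.png

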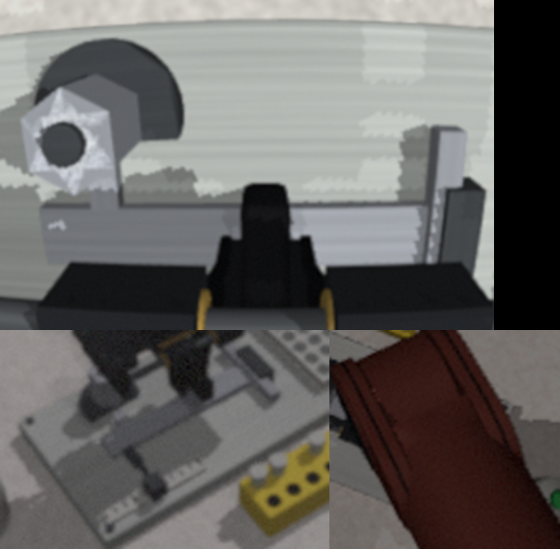

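drive_tool([
  [-0.07,-0.17,0,0,1],
  [-0.07,-0.17,0,0,1],
  [0,0,0,0,1],
  [0,0,0,0,1],
  [0,0,0,0,1],
  [0,0,0,0,1],
])

```text
t: 11.95
tcp_pos: [571.0, 17.9, 52.7]
tcp_rot: [-1.544, 0.303, -0.307]
ft_force: [6.7, 7.8, -7.9]
gripper_width: 13.6
```

```bash
python3 - <<'E'
from h import *
s=ctrl.state(); print(s["t"],s["tcp_pos"],s["gripper_width"],s["ft_force"], "travel",(np.array([584.9,52.6])-s["tcp_pos"][:2])@Y)
c=ctrl.camera("scene"); im=c["img"]
R=np.array(c["rvec"],float)
f=200/np.tan(np.radians(c["vfov"])/2); K=np.array([[f,0,c["cx"]],[0,f,c["cy"]],[0,0,1]])
x0,y0,k=250,245,14
big=cv2.convertScaleAbs(cv2.resize(im[y0:y0+42,x0:x0+56],None,fx=k,fy=k,interpolation=cv2.INTER_CUBIC),alpha=1.6)
pj=lambda x,y,z:cv2.projectPoints(np.r_[O+x*X+y*Y,z].reshape(1,3),R,np.array(c["tvec"],float),K,None)[0].ravel()
for z,x,y in [(28,x,y) for y in (-130,-136,-142) for x in (10,85)]: pass
for y,col in ((-130,(0,255,0)),(-136,(0,0,255)),(-142,(255,0,0))):
    p=[(( pj(x,y,28)-[x0,y0]+.5)*k).astype(int).tolist() for x in (25,80)]; cv2.line(big,p[0],p[1],col,1)
cv2.imwrite("pics/s4.png",big); np.save("s4.npy",c,allow_pickle=True)
for q in ["plate"]: rec(c,q,1)
E
```

```text
11.95 [570.95867563  17.92810277  52.70479311] 13.57340708799866 [ 6.73106485  7.76445586 -7.86669629] travel 37.369786902990434
plate 0.68 [641.1 154.4  33.6]
```

View pics/s4.png

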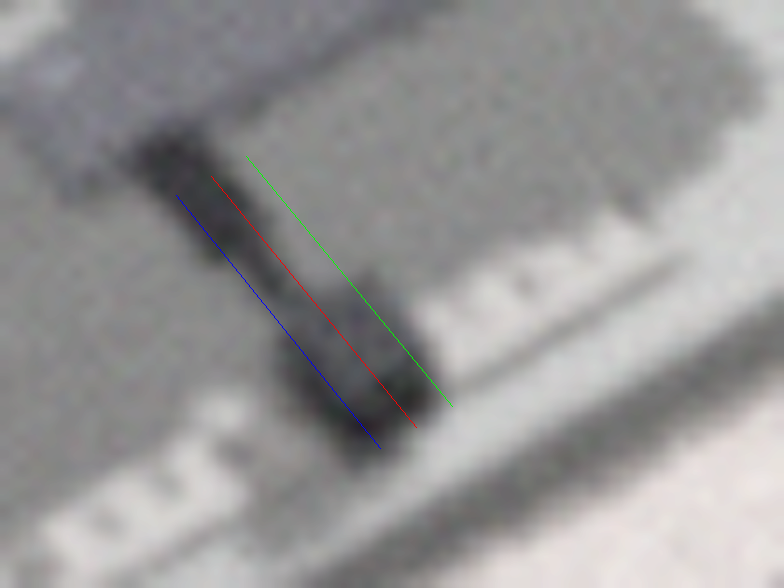

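```bash
python3 - <<'E'
from h import *
c=np.load("s4.npy",allow_pickle=True).item(); im=c["img"]; R=np.array(c["rvec"],float)
f=200/np.tan(np.radians(c["vfov"])/2); K=np.array([[f,0,c["cx"]],[0,f,c["cy"]],[0,0,1]])
x0,y0,k=250,245,14
big=cv2.convertScaleAbs(cv2.resize(im[y0:y0+42,x0:x0+56],None,fx=k,fy=k,interpolation=cv2.INTER_CUBIC),alpha=1.8)
pj=lambda x,y,z:((cv2.projectPoints(np.r_[O+x*X+y*Y,z].reshape(1,3),R,np.array(c["tvec"],float),K,None)[0].ravel()-[x0,y0]+.5)*k).astype(int).tolist()
for y,col in ((-136,(0,0,255)),(-139,(255,0,0))):
    for z in (20,38):
        cv2.polylines(big,[np.array([pj(*q,z) for q in [(78,y-8),(78,y+8),(60,y+8),(52,y),(60,y-8)]])],True,col,1)
    cv2.line(big,pj(25,y,27),pj(46,y,27),col,1)
cv2.imwrite("pics/s5.png",big)
E
```

```text
(no output)
```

View pics/s5.png

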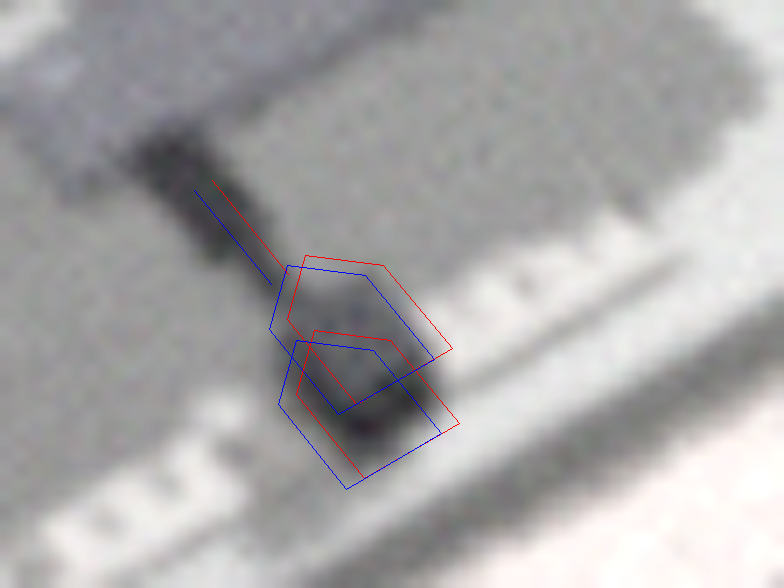

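drive_tool([
  [0,0,0,0,1],
  [0,0,0,0,1],
  [0,0,0,0,1],
  [0,0,0,0,1],
  [0,0,0,0,1],
  [0,0,0,0,1],
])

```text
t: 12.65
tcp_pos: [571.0, 17.9, 52.7]
tcp_rot: [-1.544, 0.303, -0.307]
ft_force: [7.6, 8.9, -6.9]
gripper_width: 13.5
```

```bash
python3 - <<'E'
from h import *
s=ctrl.state(); print(s["t"],s["tcp_pos"],s["gripper_width"],s["ft_force"])
print(ctrl.close_job())
E
```

```text
12.65 [570.96248752  17.93470933  52.70758503] 13.480701807976446 [ 7.57552733  8.94775604 -6.87253345]
the job is handed in; nothing more can be done
None
```

I turned the lock nut about 75° anticlockwise; the wrist camera then put it at about 1.60 rad. I then gripped the T-handle and drew the slide out about 37.4 mm by the TCP. The job was handed in at 12.65 s, with the 40 N grip still holding the handle.

- **Pull:** the arm lagged under the spring. The first 38 mm command gave only 33.9 mm of travel, so I added 3.6 mm.
- **Position at the mark:** the last scene picture shows pointer and rider in line to about 1 mm. Before the pull, the wrist picture had put the rider 37.5 mm from the pointer. In absolute nest coordinates the two cameras differ by about 3 mm, but the offset is the same for pointer and rider.
- **Holding:** over the final 0.6 s hold the TCP did not move. The opening stayed at 13.5 mm and the wrist force was about 14 N.
- **Not fully checked:** there was no close check of the microplate, only one network reading, with a score of 0.68. It was about 5 mm from the first scene reading, roughly the network's error. The arm did not go near the bottle, tip box or rack, but I did not measure them again.

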